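Set and lock the depth dial of the luthier's thickness sander

TASK

The sanding block has been left lying across the two knobs of the thickness sander: lift it off and set it down gently in its cork-lined tray, lying flat. Then turn the black depth dial until its white pointer stands at the red index mark, and after that turn the orange lock knob clockwise until it clicks over and stays at its end stop, leaving the dial on the mark. Leave the red index and everything else on the bench where they are.

Things in the scene. Friction and masses are not known exactly. Their poses are not given: they have to be found in the camera images.
- sander: Green bench thickness sander, fixed. Origin on the bench, midway between the knob axes; x to its rear, y to the dial, z up. Control deck 270 mm along y, x -70 to +110 mm, top at z 50 mm; drum housing behind, x +110 to +200 mm, 100 mm high. Vertical knob axes at x = 0: dial at y +73 mm, lock at y -73 mm.
- dial (a joint): Angle of the black depth dial (rad, 0 to 3.4 between stops). Grows clockwise seen from above; at 0 the white pointer points to the sander's -x. Stiff enough to stay where it is left; turns with about 0.05 N m. It stands at the red index when it equals the joint index (0.05 rad either way is good).
- index (a joint): Angle of the red index tab round the dial, measured just as the joint dial. Stiff: not to be moved.
- lock (a joint): Angle of the orange lock knob (rad): 0 as found (open), 1.2 at its end stop (locked), growing clockwise seen from above. A sprung over-centre click resists with up to 0.2 N m, highest at about 0.3; past 0.6 it snaps on towards 1.2. Let go before that it springs back.
- dial_top (a point): Middle of the top of the dial's grip bar, on the dial's axis, 102 mm above the bench. The bar is 64 mm long (the point's x axis, the white pointer at its -x end), 18 mm thick (y) and 36 mm high, on a disc 80 mm across whose top is 36 mm below this point.
- dial_pointer (a point): Reading point of the dial's white pointer: 46 mm from the dial's axis, 42 mm below dial_top.
- index_mark (a point): Inner end of the red index tab: 46 mm from the dial's axis, at the same height as dial_pointer; the two coincide when the dial is set. The tab (14 by 8 mm, top 60 mm above the bench) sits on a steel ring 100 mm across under the dial.
- lock_top (a point): Middle of the top of the orange lock knob's grip bar, on its axis, 102 mm above the bench. The bar is 58 mm long (x, white line at the -x end), 16 mm thick (y), 36 mm high, on a disc 60 mm across whose top is 36 mm below. On the deck a white tick marks open and a yellow one locked.
- sanding_block: Wooden sanding block, 0.3 to 0.6 kg. Origin at the centre of its underside, z up. Body 56 (x) by 200 (y) by 24 mm high, with a dark grip rail on top, 26 (x) by 120 (y) by 32 mm high, so 56 mm high in all. At the start it lies across the tops of both knobs, underside 102 mm above the bench.
- tray: Shallow plywood tray, fixed, cork-lined. Origin at the centre of its underside. Outside 88 (x) by 232 (y) by 20 mm high, walls 5 mm, inside 78 by 222 mm, floor 5 mm above the bench. The block fits lengthwise along y, either way round. Left and right of the bench, tray and sander change places.
- glue_bottle: White glue bottle, 56 mm across, 170 mm high, standing behind the tray. Origin under its centre. Leave it.
- offcut: Dark wood offcut 35 (x) by 110 (y) by 28 mm high, lying in front of the tray. Origin under its centre. Leave it.
- jar: Blue open ceramic cup, 62 mm across, 90 mm high. Origin under its centre. Leave it.
- gauge_block: Brass gauge block 45 (x) by 120 (y) by 30 mm high, lying on the sander's drum housing (its top 130 mm above the bench). Origin under its centre. Leave it.
- neck: Guitar neck standing upright, fixed, in a wooden foot 60 by 60 mm, 30 mm high; the neck is 24 (x) by 60 (y) mm and its top is 293 mm above the bench. Origin under its centre. An obstacle between the two sides.
Not all that is in view belongs to the job. What is shaped like the sanding_block but turquoise is not meant.

How it is judged:
By the outcome, as a careful person would: the job done as asked, in the order asked, and still so for the second after the job is handed in, with the robot touching nothing.
It also fails if it takes over 72 s, if anything falls off the work surface, if the arm or the gripper's body presses on something with over 40 N, if the wrist force passes 120 N, or if a joint passes its speed limit or range.

ROBOT

A 6-joint arm with a two-finger parallel gripper is mounted at the origin on the work surface. World frame = base frame: x ahead of the robot, y to its left, z up, the work surface at z = 0. Lengths are in m, angles in rad, forces in N, time in s.
With the tool pointing down it reaches from about 0.25 to 0.775 m from the base axis. Payload 4 kg.
Tool frame: the origin (TCP) lies at the very end of the fingers, on their centre line; the grasp point (between the pads) lies hold_point_z behind it (hold_point_z is the distance from the TCP to the grasp point, in m); z points along the fingers, y is the direction in which the jaws open and shut (so a half turn about z gives the same grasp; the last joint's range is limited). The gripper opens to 94 mm and grips with 3 to 60 N. Pads are 16 mm wide; open, the fingers measure 119 mm over their backs; the gripper's body (75 mm by 177 mm) begins 78 mm behind the grasp point.
Start: joints at [1.168, 0.087, 1.371, -0, 1.684, -0.103], TCP at [0.162, 0.525, 0.206] pointing down, gripper open.
Joint ranges: [-3.1, 3.1], [-0.76, 2.03], [0.27, 2.55], [-1.08, 4.22], [0.17, 2.65], [-2.57, 2.57]. Speed limits (rad/s): [2.79, 2.79, 3.14, 3.14, 3.14, 3.14].

INTERFACE

Orientations are given as [roll, pitch, yaw] about the fixed x, y, z axes, in that order (R = Rz(yaw) Ry(pitch) Rx(roll)).
In Python, from bench import * gives the robot as it stands.
- The arm moves only by the tool step_arm, never from a script. Its argument "increments" is text: rows parted by semicolons, each of 6 numbers parted by spaces: the shift along the tool's x, y, z in cm, then the turn, a rotation vector about the tool's x, y, z in rad. A call has 1 to 5 rows; each row shifts and turns the commanded pose from where the row before left it, along the tool's axes as they then stand; what a row does not reach is not made up. A row lasts 1/10 s, in which the tool goes at most 50 mm and 8.59 degrees, less where a joint would pass 70% of its speed; a pose out of reach is approached as far as the arm can. A call is refused whole if a number of a shift passes 5 or a number of a turn 0.15, either way. A call with a gripper value outside its range is refused whole. "claw" is the gripper's target within -1 to 1 (shut at 1, half-way at 0, fully open at -1), set as the call begins (left out, the last holds). The fingers move at their own pace and stop on an object; the grip force is fixed at half the most. Time passes only in rows, so rows that do not move let the fingers close. It gives the time, the measured TCP pose, the force and the opening at its end, in the units of the state.
- get_obs(): the state, without advancing time (a new reading comes with each control period).
- snapshot(name): name is "scene" or "top" or "wrist"; returns the picture (400x640x3 uint8, red, green, blue); there is no depth.
- calibration(name): a dict with "camera_matrix" (3x3 intrinsics, pixels), "eye" and "orientation" of the camera in the world; the wrist camera has in their place "tool_from_camera" (4x4, takes a point from camera to tool coordinates, whose origin is the TCP and whose axes are the flange's). Camera axes: x right, y up, looking along -z (the intrinsics and any distortion apply to the point x, -y, -z); pixel columns grow to the right and rows downward; lengths in m; the calibration is good to about 2 mm. A picture is of the moment at which its call begins: read the wrist's pose just before it. calibration takes no time and is no camera call.
- close_job(): hands the job in, once; it reports no verdict.
The state is a dict: "time": time; "joint_positions": joint angles; "qvel": joint speeds; "joint_torque": joint torques, N m; "tool_pos": TCP position; "ee_rot": TCP orientation; "wrist_force": force on the tool from outside, world axes, zero at the start; "wrist_torque": the same for the moment, N m; "width": finger opening in m.
Only numpy, scipy, OpenCV 4.12 (cv2) and the standard library are available. Lean on these libraries where they do the work, as an engineer would, in place of code of your own. Each camera call takes 0.05 s, during which the arm holds its last target. There are 200 camera calls.

## Working session

There is one attempt and no reset: what is moved stays moved. The work goes in short steps, Python scripts to look and compute and a tool call to move; the robot and the scene stay as the last step left them, time stands still between calls to the robot, and variables do not carry over. Pictures are saved under pics/ and viewed, about 8 in all and at most 12, crops included, and the job is handed in when it is done.

Besides the shell and the picture viewer there is one more tool, called after "Request:" as a command line: name --argument value ..., lists and objects as JSON in quotes. step_arm: Moves the arm, as the interface text tells. Its arguments: {"type":"object","properties":{"increments":{"type":"string"},"claw":{"type":"number"}},"required":["increments"]}

```bash
mkdir -p pics; cat > h.py <<'E'
from bench import *
import numpy as np, cv2
from scipy.spatial.transform import Rotation as R
def cam(name,o=None):
    c=calibration(name); K=np.array(c["camera_matrix"])
    if name=="wrist":
        o=o or get_obs(); T=np.array(c["tool_from_camera"]); A=R.from_euler('xyz',o["ee_rot"]).as_matrix()
        return K,A@T[:3,3]+o["tool_pos"],A@T[:3,:3]
    q=np.array(c["orientation"]); 
    M=q if q.shape==(3,3) else (R.from_quat(q).as_matrix() if q.size==4 else R.from_euler('xyz',q).as_matrix())
    return K,np.array(c["eye"]),M
def ray(C,u,v,z):
    K,e,M=C; d=np.linalg.inv(K)@[u,v,1]; d=M@(d*[1,-1,-1]); return e+d*(z-e[2])/d[2]
def proj(C,p):
    K,e,M=C; d=M.T@(np.array(p)-e)*[1,-1,-1]; q=K@d; return q[:2]/q[2]
def save(name,f):
    im=snapshot(name); cv2.imwrite(f"pics/{f}.png",im[:,:,::-1]); return im
E
python3 - <<'E'
from h import *
print(get_obs())
for n in("scene","top","wrist"):
    print(n,calibration(n))
save("scene","s1");save("top","t1")
E
```

```text
{'time': 0.0, 'joint_positions': array([ 1.16789438e+00,  8.79565946e-02,  1.37226245e+00, -5.01071294e-06,
        1.68362260e+00, -1.03110404e-01]), 'qvel': array([-0.00039495,  0.00158253,  0.00070113, -0.00134077,  0.00028389,
        0.00026332]), 'joint_torque': array([-1.62293825e-03, -3.40171301e+01, -3.02431262e+01,  7.15634529e-02,
        3.29104147e-02, -1.83064817e-04]), 'tool_pos': array([0.16221578, 0.52494367, 0.20429918]), 'ee_rot': array([-3.13935510e+00, -2.26529622e-04,  2.84180030e+00]), 'wrist_force': array([-0.38717229, -0.09887605, -0.22346447]), 'wrist_torque': array([ 0.06010459,  0.05801199, -0.03195342]), 'width': 0.09389415101780986}
scene {'camera_matrix': array([[470.51534873,   0.        , 313.21029746],
       [  0.        , 470.51534873, 189.41664503],
       [  0.        ,   0.        ,   1.        ]]), 'eye': array([1.18419678, 0.92267286, 0.80350642]), 'orientation': array([ 1.01567682, -0.01939273,  2.50821619])}
top {'camera_matrix': array([[479.51222995,   0.        , 321.4062885 ],
       [  0.        , 479.51222995, 197.98456513],
       [  0.        ,   0.        ,   1.        ]]), 'eye': array([0.32532326, 0.00576325, 1.26808315]), 'orientation': array([ 0.12934128,  0.0042757 , -1.57992687])}
wrist {'camera_matrix': array([[313.84583406,   0.        , 318.3247823 ],
       [  0.        , 313.84583406, 199.99361884],
       [  0.        ,   0.        ,   1.        ]]), 'tool_from_camera': array([[-4.06477396e-05,  9.66345751e-01,  2.57246746e-01,
         7.42176376e-02],
       [ 9.99999944e-01,  1.24608351e-04, -3.10079774e-04,
        -2.19763710e-04],
       [-3.31699365e-04,  2.57246719e-01, -9.66345702e-01,
        -1.79421311e-01],
       [ 0.00000000e+00,  0.00000000e+00,  0.00000000e+00,
         1.00000000e+00]])}
```

View pics/t1.png

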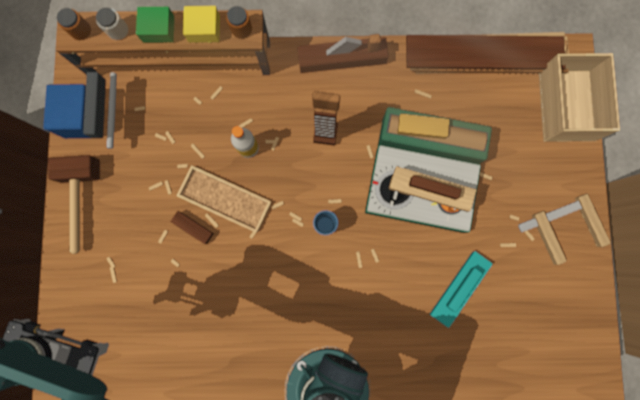

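View pics/s1.png

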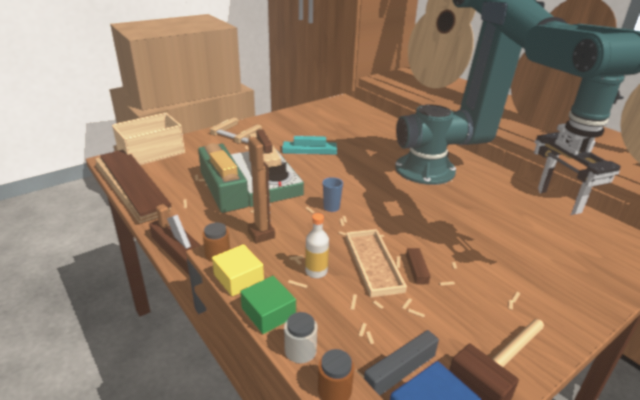

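The top view shows the tray centred near (225,198), the sander near (430,170), the block across the knobs near (432,188), the jar at (326,222), the neck at (325,118), and the turquoise decoy at (462,288). The scene view agrees with this.

```bash
python3 - <<'E'
from h import *
C=cam("top")
for n,l,z in [("tray",[(191,167),(272,202),(259,230),(178,194)],.02),("deckfront",[(366,212),(472,231)],.05),("block top",[(396,168),(475,184),(470,209),(390,193)],.126),("rail",[(411,181),(462,191)],.158),("jar",[(326,222)],.09),("neckTop",[(326,100)],.293),("turq",[(485,252),(440,324)],.02),("bottle",[(238,131)],.17),("gauge",[(424,125)],.13)]:
    P=np.array([ray(C,u,v,z)[:2] for u,v in l]); print(n,P.round(3).tolist(),P.mean(0).round(3))
    if len(P)>1: d=P[1]-P[0]; print("  ang",np.degrees(np.arctan2(d[1],d[0])).round(1), np.linalg.norm(d).round(3))
o=get_obs();A=R.from_euler('xyz',o["ee_rot"]).as_matrix();print(A.round(3))
im=cv2.imread("pics/t1.png")[80:250,350:510]; cv2.imwrite("pics/t1c.png",cv2.resize(im,None,fx=3.5,fy=3.5,interpolation=2))
try: print(hold_point_z)
except Exception as e: print(e)
E
```

```text
tray [[0.574, 0.354], [0.478, 0.139], [0.405, 0.173], [0.502, 0.387]] [0.49  0.263]
  ang -113.9 0.235
deckfront [[0.447, -0.104], [0.396, -0.372]] [ 0.421 -0.238]
  ang -100.8 0.272
block top [[0.545, -0.172], [0.504, -0.361], [0.444, -0.346], [0.484, -0.156]] [ 0.494 -0.259]
  ang -102.3 0.193
rail [[0.508, -0.201], [0.483, -0.319]] [ 0.495 -0.26 ]
  ang -101.9 0.121
jar [[0.419, -0.001]] [ 0.419 -0.001]
neckTop [[0.66, -0.003]] [ 0.66  -0.003]
turq [[0.343, -0.412], [0.163, -0.288]] [ 0.253 -0.35 ]
  ang 145.6 0.219
bottle [[0.629, 0.204]] [0.629 0.204]
gauge [[0.651, -0.243]] [ 0.651 -0.243]
[[-0.955  0.295 -0.001]
 [ 0.295  0.955 -0.002]
 [ 0.    -0.002 -1.   ]]
0.0188
```

View pics/t1c.png

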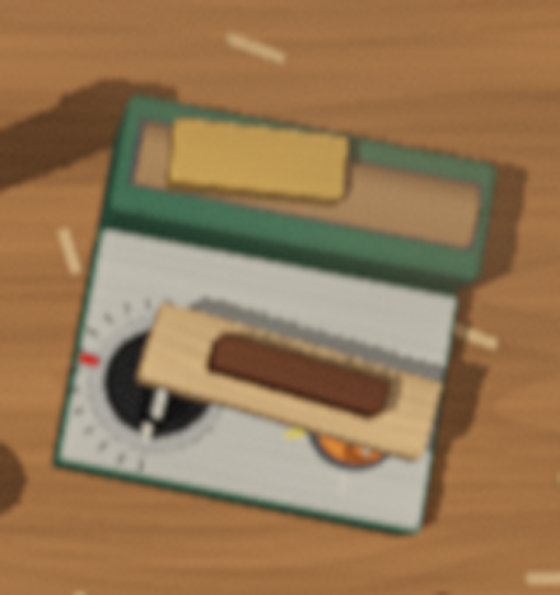

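The close-up shows the pointer near the sander's -x, at crop (152,405). The red index is at crop (88,358), so the dial turns clockwise about 1.5 to 1.8 rad. The rail is clear for grasping. I'll rotate, then move over the block.

Request:
step_arm --increments "0 0 -1 0 0 0.148; 0 0 -1 0 0 0.148; 0 0 -1 0 0 0.148; 0 0 -1 0 0 0.148; 0 0 -1 0 0 0.148" --claw -1

```text
time: 0.6
tool_pos: [0.1623, 0.5252, 0.2552]
ee_rot: [-3.141, 0.001, 2.096]
wrist_force: [-0.0, -0.5, -0.7]
width: 0.094
```

Request:
step_arm --increments "0 0 0 0 0 0.148; 0 0 0 0 0 0.148; 0 0 0 0 0 0.148; 0 0 0 0 0 0.148; 0 0 0 0 0 0.148"

```text
time: 1.1
tool_pos: [0.1623, 0.5252, 0.2548]
ee_rot: [-3.141, 0.001, 1.356]
wrist_force: [0.6, -0.2, -0.1]
width: 0.0937
```

Request:
step_arm --increments "-3.9 2.7 0 0 0 0; -3.9 2.7 0 0 0 0; -3.9 2.7 0 0 0 0; -3.9 2.7 0 0 0 0; -3.9 2.7 0 0 0 0"

```text
time: 1.6
tool_pos: [0.2541, 0.3049, 0.2549]
ee_rot: [-3.142, 0.001, 1.363]
wrist_force: [1.0, -0.5, -0.7]
width: 0.0939
```

Request:
step_arm --increments "-3.9 2.7 0 0 0 0; -3.9 2.7 0 0 0 0; -3.9 2.7 0 0 0 0; -3.9 2.7 0 0 0 0; -3.9 2.7 0 0 0 0"

```text
time: 2.1
tool_pos: [0.3457, 0.0861, 0.2553]
ee_rot: [3.141, -0.0, 1.362]
wrist_force: [0.6, 0.4, -0.0]
width: 0.0943
```

Request:
step_arm --increments "-3.9 2.7 0 0 0 0; -3.9 2.7 0 0 0 0; -3.9 2.7 0 0 0 0; -3.9 2.7 0 0 0 0; -3.9 2.7 0 0 0 0"

```text
time: 2.6
tool_pos: [0.4373, -0.1328, 0.2551]
ee_rot: [-3.141, -0.0, 1.361]
wrist_force: [1.1, 0.7, -0.1]
width: 0.0938
```

Request:
step_arm --increments "-3.9 2.7 0 0 0 0; -3.9 2.7 0 0 0 0; -3.9 2.7 0 0 0 0; 0 0 0 0 0 0; 0 0 0 0 0 0"

```text
time: 3.1
tool_pos: [0.4918, -0.2625, 0.2538]
ee_rot: [-3.138, -0.002, 1.36]
wrist_force: [-0.9, -0.2, 0.2]
width: 0.0938
```

```bash
python3 - <<'E'
from h import *
o=get_obs(); im=save("wrist","w1"); print(o["tool_pos"],o["ee_rot"],o["joint_positions"])
E
```

```text
[ 0.49182639 -0.262453    0.25378484] [-3.13829366e+00 -1.85849457e-03  1.36028526e+00] [-5.92206343e-01  1.02791730e-01  1.25901125e+00  5.07321259e-04
  1.78354350e+00 -3.81592153e-01]
```

View pics/w1.png

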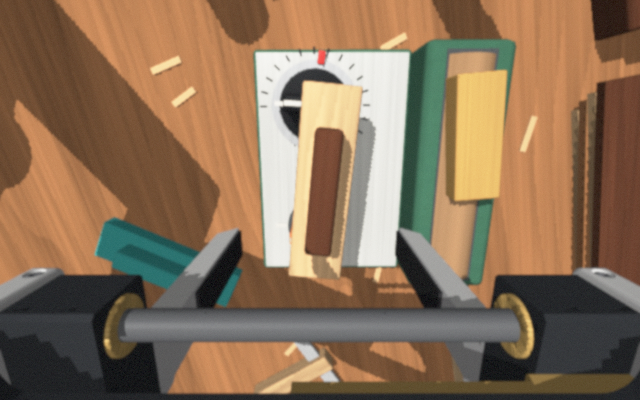

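The wrist view shows the rail from about (328,130) to (318,252), the dial at (315,105) with its pointer at (288,103), the red index at (322,57), and the deck with parallel edges. I'll measure these.

```bash
python3 - <<'E'
from h import *
o=get_obs(); C=cam("wrist",o); im=cv2.imread("pics/w1.png"); h=cv2.cvtColor(im,cv2.COLOR_BGR2HSV)
def big(m,box):
    b=np.zeros_like(m); x0,y0,x1,y1=box; b[y0:y1,x0:x1]=m[y0:y1,x0:x1]
    c=max(cv2.findContours(b,cv2.RETR_EXTERNAL,cv2.CHAIN_APPROX_NONE)[0],key=cv2.contourArea); return c
def rep(n,c,z):
    P=np.array([ray(C,u,v,z)[:2] for u,v in c[:,0]])*1000; r=cv2.minAreaRect(P.astype(np.float32)); bp=cv2.boxPoints(r)
    e=[bp[1]-bp[0],bp[2]-bp[1]]; e=max(e,key=np.linalg.norm); print(n,np.round(r[0],1),np.round(r[1],1),"long",round(np.degrees(np.arctan2(e[1],e[0]))%180,1))
rail=big(((h[:,:,2]<125)&(h[:,:,1]>90)).astype(np.uint8),(300,120,348,262)); rep("rail",rail,.158)
body=big(((h[:,:,2]>140)&(h[:,:,1]>60)&(h[:,:,0]<30)).astype(np.uint8),(285,78,366,280)); rep("body",body,.126)
deck=big(((h[:,:,2]>120)&(h[:,:,1]<45)).astype(np.uint8),(250,45,412,270)); 
P=[tuple(np.round(ray(C,u,v,.05)[:2],4)) for u,v in [(256,52),(410,53),(265,267)]]; print(P)
red=big(((h[:,:,2]>120)&(h[:,:,1]>150)&((h[:,:,0]<5)|(h[:,:,0]>172))).astype(np.uint8),(300,45,345,75)); rep("red",red,.06); print(cv2.boundingRect(red))
print("ptr",ray(C,276,103,.06),ray(C,303,103,.066))
E
```

```text
rail [ 497.8 -257.4] [118.2  24.9] long 72.6
body [ 496.4 -257.4] [203.4  68.6] long 76.2
[(np.float64(0.4534), np.float64(-0.1052)), (np.float64(0.6229), np.float64(-0.1423)), (np.float64(0.3969), np.float64(-0.3646))]
red [ 524.1 -127.3] [12.2  5.5] long 78.0
(319, 51, 6, 13)
ptr [ 0.46336178 -0.16389671  0.06      ] [ 0.49372128 -0.17059707  0.066     ]
```

Request:
step_arm --increments "0.6 0.45 2 0 0 0.085; 0 0 3 0 0 0; 0 0 3 0 0 0; 0 0 3 0 0 0; 0 0 1.2 0 0 0"

```text
time: 3.65
tool_pos: [0.4961, -0.2543, 0.131]
ee_rot: [-3.137, -0.002, 1.279]
wrist_force: [-0.4, 0.8, -0.4]
width: 0.0938
```

Request:
step_arm --increments "0 0 0 0 0 0; 0 0 0 0 0 0; 0 0 0 0 0 0; 0 0 0 0 0 0; 0 0 0 0 0 0" --claw 1

```text
time: 4.15
tool_pos: [0.4984, -0.2575, 0.1347]
ee_rot: [3.139, 0.001, 1.277]
wrist_force: [-0.1, -0.3, -0.1]
width: 0.0573
```

Request:
step_arm --increments "0 0 0 0 0 0; 0 0 0 0 0 0; 0 0 0 0 0 0; 0 0 0 0 0 0; 0 0 0 0 0 0"

```text
time: 4.65
tool_pos: [0.4975, -0.2571, 0.1334]
ee_rot: [-3.141, -0.0, 1.277]
wrist_force: [-0.6, 0.9, 1.0]
width: 0.0257
```

Request:
step_arm --increments "0 0 0 0 0 0; 0 0 -0.5 0 0 0; 0 0 -1 0 0 0; 0 0 -2 0 0 0; 0 0 -3 0 0 0"

```text
time: 5.15
tool_pos: [0.4967, -0.2563, 0.1966]
ee_rot: [-3.136, -0.002, 1.277]
wrist_force: [0.1, 0.2, -5.1]
width: 0.0257
```

Request:
step_arm --increments "0 0 -3 0 0 0; 0 0 -3 0 0 0; 0 0 -2 0 0 0; 0 0 0 0 0 0; 0 0 0 0 0 0"

```text
time: 5.65
tool_pos: [0.4979, -0.2571, 0.278]
ee_rot: [-3.141, -0.0, 1.277]
wrist_force: [-0.4, -0.2, -5.5]
width: 0.0255
```

```bash
python3 - <<'E'
from h import *
o=get_obs(); print(o)
im=save("wrist","w2"); im2=save("top","t2")
a=cv2.resize(im2[70:270,150:520][:,:,::-1],(740,400)); cv2.imwrite("pics/t2c.png",a)
E
```

```text
{'time': 5.65, 'joint_positions': array([-5.77956900e-01,  1.08349927e-01,  1.20533183e+00,  1.77252045e-04,
        1.82815040e+00, -2.84056157e-01]), 'qvel': array([ 0.00075896,  0.01755858,  0.04639075, -0.00139038,  0.00139721,
        0.00032512]), 'joint_torque': array([ 3.39693530e-02, -3.92273533e+01, -3.41921782e+01,  6.47283252e-02,
        2.22085422e-02,  2.30440428e-04]), 'tool_pos': array([ 0.49786144, -0.2570839 ,  0.27803693]), 'ee_rot': array([-3.14141080e+00, -2.31674638e-04,  1.27694066e+00]), 'wrist_force': array([-0.35221969, -0.20774528, -5.5388211 ]), 'wrist_torque': array([-0.08075227,  0.0693085 ,  0.02238777]), 'width': 0.02552506204076272}
```

View pics/w2.png

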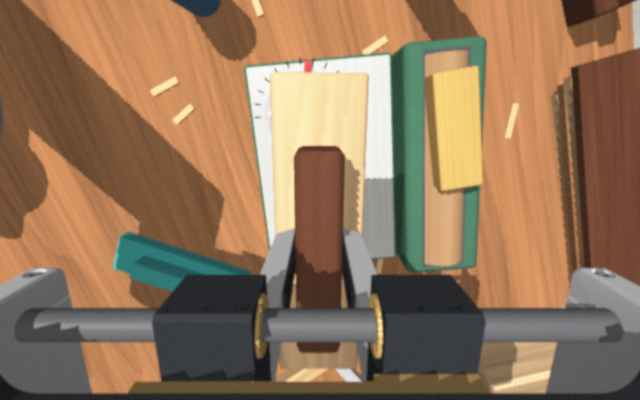

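The block is held by the rail, level, with its long axis along the tool's x. Now I'll measure the tray and the block's offset.

```bash
python3 - <<'E'
from h import *
o=get_obs(); C=cam("wrist",o); A=R.from_euler('xyz',o["ee_rot"]).as_matrix()
for u,v in[(272,73),(368,73)]: print("block end tool mm",(A.T@(ray(C,u,v,o["tool_pos"][2]-.0075)-o["tool_pos"])*1000).round(1))
T=cam("top"); im=cv2.imread("pics/t2.png") if 0 else cv2.imread("pics/t1.png"); h=cv2.cvtColor(im,cv2.COLOR_BGR2HSV)
x0,y0,x1,y1=165,150,285,245
m=np.zeros(im.shape[:2],np.uint8); m[y0:y1,x0:x1]=((h[:,:,2]>155))[y0:y1,x0:x1]
m=cv2.morphologyEx(m,cv2.MORPH_CLOSE,np.ones((3,3)))
c=max(cv2.findContours(m,cv2.RETR_EXTERNAL,cv2.CHAIN_APPROX_NONE)[0],key=cv2.contourArea)
P=np.array([ray(T,u,v,.02)[:2] for u,v in c[:,0]])*1000; r=cv2.minAreaRect(P.astype(np.float32)); print(r, cv2.boundingRect(c)); print(cv2.boxPoints(r))
S=cam("scene")
for p in cv2.boxPoints(r): print(proj(S,[*p/1000,.02]).round())
E
```

```text
block end tool mm [ 97.9 -25.4   7.7]
block end tool mm [97.8 28.   7.5]
((494.4547119140625, 266.33966064453125), (319.571533203125, 249.33505249023438), 89.4686050415039) (165, 150, 120, 95)
[[368.3106   107.716995]
 [617.63495  105.40456 ]
 [620.5988   424.96234 ]
 [371.27448  427.27478 ]]
[368. 213.]
[297. 242.]
[379. 317.]
[453. 273.]
```

Request:
step_arm --increments "0 0 0 0 0 0.124; 1.5 -1.2 -1 0 0 0; 2.5 -2 -1 0 0 0; 3 -2.4 0 0 0 0; 3 -2.4 0 0 0 0"

```text
time: 6.25
tool_pos: [0.4644, -0.1314, 0.2979]
ee_rot: [-3.14, -0.001, 1.154]
wrist_force: [0.1, 0.3, -4.8]
width: 0.0259
```

Request:
step_arm --increments "3 -2.4 0 0 0 0; 3 -2.4 0 0 0 0; 3 -2.4 0 0 0 0; 3 -2.4 0 0 0 0; 2 -1.6 0 0 0 0"

```text
time: 6.75
tool_pos: [0.4179, 0.0429, 0.298]
ee_rot: [-3.14, -0.001, 1.157]
wrist_force: [0.9, -0.4, -5.3]
width: 0.0257
```

Request:
step_arm --increments "1 -0.8 0 0 0 0; 0 0 0 0 0 0; 0 0 0 0 0 0"

```text
time: 7.05
tool_pos: [0.4165, 0.0519, 0.2982]
ee_rot: [3.142, 0.001, 1.153]
wrist_force: [-0.3, 0.1, -4.8]
width: 0.0261
```

```bash
python3 - <<'E'
from h import *
o=get_obs(); print(o["tool_pos"],o["ee_rot"]); im=save("wrist","w3")
E
```

```text
[0.41654717 0.05194839 0.29816179] [3.14153568e+00 9.81412590e-04 1.15299793e+00]
```

View pics/w3.png

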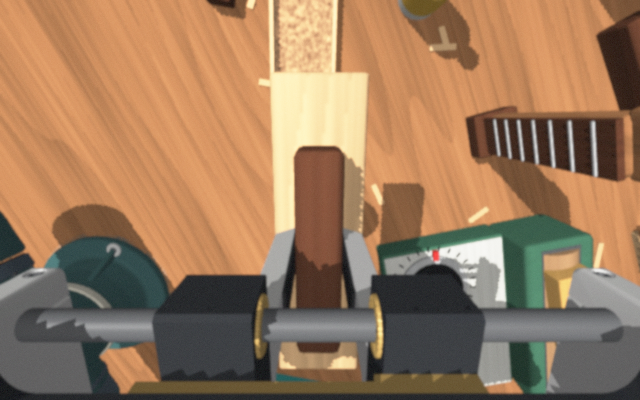

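The tray's side rims are at u≈270 to 340 for v<70 and nearly parallel to the tool's x. I'll get the lateral position from these and the ends from the top view.

```bash
python3 - <<'E'
from h import *
o=get_obs(); C=cam("wrist",o); A=R.from_euler('xyz',o["ee_rot"]).as_matrix()
im=cv2.imread("pics/w3.png"); h=cv2.cvtColor(im,cv2.COLOR_BGR2HSV).astype(int)
for v in (5,20,35,50,62):
    row=h[v,255:355]; print(v,"S",row[8:24,1].tolist(),"|",row[70:95,1].tolist())
for v in(5,60): print([ (A.T@(ray(C,u,v,.02)-o["tool_pos"])*1000).round(1) for u in(270,340)], ray(C,305,v,.02))
im=cv2.imread("pics/t1.png")[150:245,165:285]; cv2.imwrite("pics/t1d.png",cv2.resize(im,None,fx=6,fy=6,interpolation=2))
E
```

```text
5 S [141, 138, 138, 135, 131, 105, 74, 53, 53, 74, 96, 102, 108, 109, 108, 111] | [99, 100, 103, 108, 113, 111, 106, 94, 76, 55, 54, 73, 103, 123, 128, 133, 132, 136, 137, 137, 137, 138, 136, 136, 135]
20 S [138, 135, 136, 136, 132, 115, 87, 56, 49, 68, 96, 100, 108, 115, 112, 111] | [100, 95, 95, 93, 96, 97, 102, 85, 62, 50, 59, 87, 108, 129, 140, 137, 134, 135, 138, 138, 137, 138, 138, 140, 135]
35 S [137, 138, 140, 136, 136, 122, 94, 61, 52, 66, 91, 99, 110, 109, 109, 110] | [96, 95, 95, 98, 102, 98, 91, 75, 56, 54, 72, 102, 121, 131, 129, 135, 135, 137, 138, 137, 141, 137, 139, 137, 140]
50 S [134, 138, 137, 134, 135, 129, 104, 72, 54, 57, 84, 99, 102, 106, 112, 105] | [106, 107, 105, 105, 98, 95, 86, 68, 54, 55, 77, 104, 128, 134, 130, 139, 139, 138, 138, 140, 137, 137, 140, 140, 137]
62 S [140, 138, 139, 139, 136, 130, 107, 76, 55, 57, 74, 98, 103, 104, 114, 109] | [96, 98, 98, 97, 94, 90, 75, 58, 55, 69, 98, 114, 129, 136, 142, 137, 139, 140, 140, 138, 141, 139, 137, 137, 137]
[array([214.1, -62.1, 277.9]), array([214.1,  28.5, 277.9])] [0.48828215 0.25382201 0.02      ]
[array([148.2, -64.7, 278. ]), array([148.2,  29.7, 278. ])] [0.46084655 0.19396676 0.02      ]
```

View pics/t1d.png

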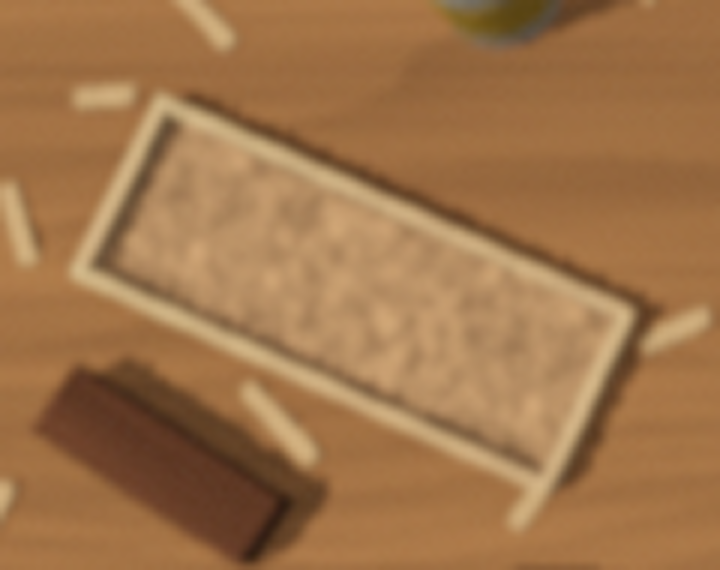

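```bash
python3 - <<'E'
from h import *
T=cam("top")
P=np.array([ray(T,165+u/6-.4,150+v/6-.4,.02)[:2] for u,v in [(160,93),(637,312),(550,485),(72,270)]]); c=P.mean(0); print(P.round(4),c)
for a,b in((0,1),(3,2),(3,0),(2,1)): d=P[b]-P[a]; print(np.degrees(np.arctan2(d[1],d[0])).round(1),np.linalg.norm(d).round(4))
o=get_obs(); C=cam("wrist",o); A=R.from_euler('xyz',o["ee_rot"]).as_matrix()
L=[ray(C,270.5,5,.02),ray(C,334.5,5,.02),ray(C,271.5,62,.02),ray(C,332.6,62,.02)]
f=lambda p:(A.T@(p-o["tool_pos"])*1000).round(1)
print([f(p) for p in L]); print("tray c tool",f(np.array([*c,.02])))
E
```

```text
[[0.579  0.3539]
 [0.4794 0.1425]
 [0.4042 0.18  ]
 [0.5004 0.3904]] [0.49073072 0.26670938]
-115.2 0.2336
-114.6 0.2314
-25.0 0.0867
-26.4 0.0841
[array([214.1, -61.4, 277.9]), array([214.1,  21.4, 277.9]), array([145.7, -62.7, 278. ]), array([145.7,  19.8, 278. ])]
tray c tool [226.8 -19.8 277.9]
```

Request:
step_arm --increments "0 0 0 0 0 0.018; 2.8 -0.5 0 0 0 0; 4 -0.5 0 0 0 0; 4 -0.5 0 0 0 0; 4 -0.5 0 0 0 0"

```text
time: 7.6
tool_pos: [0.462, 0.1954, 0.2983]
ee_rot: [3.141, 0.0, 1.132]
wrist_force: [0.5, -1.0, -3.7]
width: 0.0256
```

Request:
step_arm --increments "4 -0.5 0 0 0 0; 3 0 2 0 0 0; 1 0 4 0 0 0; 0 0 4 0 0 0; 0 0 4 0 0 0"

```text
time: 8.1
tool_pos: [0.491, 0.2692, 0.1563]
ee_rot: [-3.141, 0.001, 1.133]
wrist_force: [0.3, 0.0, -5.7]
width: 0.0259
```

Request:
step_arm --increments "0 0 4 0 0 0; 0 0 3 0 0 0; 0 0 1 0 0 0; 0 0 0 0 0 0; 0 0 0 0 0 0"

```text
time: 8.6
tool_pos: [0.4918, 0.2699, 0.0803]
ee_rot: [3.14, -0.002, 1.134]
wrist_force: [-0.4, 0.6, -4.6]
width: 0.0259
```

```bash
python3 - <<'E'
from h import *
o=get_obs(); print(o["tool_pos"],o["ee_rot"],o["wrist_force"]); 
A=R.from_euler('xyz',o["ee_rot"]).as_matrix(); print("to go mm",A.T@(np.array([.4907,.2667,.0365])-o["tool_pos"])*1000-[-2,1,0])
im=save("wrist","w4"); C=cam("wrist",o)
E
```

```text
[0.49179469 0.26987028 0.08028839] [ 3.13951405e+00 -2.33815357e-03  1.13378650e+00] [-0.37583722  0.63382375 -4.64961469]
to go mm [-1.43802488 -0.74105095 43.78110596]
```

View pics/w4.png

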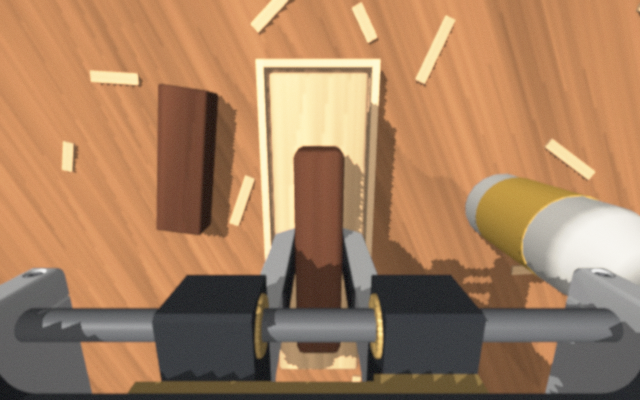

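The block is centred over the tray: rim at u 257 to 381, block end inside the far rim at v≈67. The bottle's near edge is about 128 mm off to the side, so it's clear. I'll lower gently.

Request:
step_arm --increments "-0.1 -0.05 1.5 0 0 0; 0 0 1.2 0 0 0; 0 0 0.8 0 0 0; 0 0 0.3 0 0 0; 0 0 0.2 0 0 0"

```text
time: 9.15
tool_pos: [0.4889, 0.269, 0.0377]
ee_rot: [-3.141, 0.001, 1.135]
wrist_force: [0.2, -2.2, -3.9]
width: 0.0257
```

Request:
step_arm --increments "0 0 0.1 0 0 0; 0 0 0.1 0 0 0; 0 0 0 0 0 0"

```text
time: 9.45
tool_pos: [0.4895, 0.2692, 0.0368]
ee_rot: [3.141, -0.001, 1.135]
wrist_force: [-0.1, -0.0, -4.7]
width: 0.0256
```

Request:
step_arm --increments "0 0 0.1 0 0 0; 0 0 0.1 0 0 0; 0 0 0 0 0 0"

```text
time: 9.75
tool_pos: [0.4897, 0.2693, 0.0364]
ee_rot: [3.141, -0.001, 1.135]
wrist_force: [-2.9, -1.3, 6.0]
width: 0.026
```

Request:
step_arm --increments "0 0 0 0 0 0; 0 0 0 0 0 0; 0 0 0 0 0 0; 0 0 0 0 0 0; 0 0 0 0 0 0" --claw -0.3

```text
time: 10.25
tool_pos: [0.4894, 0.2691, 0.0344]
ee_rot: [3.142, -0.0, 1.135]
wrist_force: [-0.0, -0.8, -0.8]
width: 0.0599
```

Request:
step_arm --increments "0 0 -1 0 0 0; 0 0 -2 0 0 0; 0 0 -4 0 0 0; 0 0 -4 0 0 0; 0 0 -4 0 0 0"

```text
time: 10.75
tool_pos: [0.4892, 0.269, 0.1868]
ee_rot: [3.141, -0.001, 1.135]
wrist_force: [-0.0, 0.3, -0.0]
width: 0.0614
```

Request:
step_arm --increments "0 0 -4 0 0 0; 0 0 -4 0 0 0; 0 0 -3 0 0 0; 0 0 0 0 0 0"

```text
time: 11.15
tool_pos: [0.491, 0.2698, 0.3015]
ee_rot: [3.133, -0.009, 1.135]
wrist_force: [1.2, -0.7, 0.7]
width: 0.0609
```

```bash
python3 - <<'E'
from h import *
o=get_obs(); print(o["tool_pos"],o["ee_rot"],o["joint_positions"])
a=save("wrist","w5"); b=save("top","t3")
x=cv2.resize(b[80:250,165:505],(800,400)); y=cv2.resize(a[0:300,120:520],None,fx=.5,fy=.5)
out=np.zeros((600,800,3),np.uint8); out[:400]=x; out[400:550,:200]=y
cv2.imwrite("pics/c3.png",out[:550,:,::-1])
E
```

```text
[0.49098093 0.26979179 0.3015131 ] [ 3.13348487 -0.00911045  1.13489017] [4.01202505e-01 1.02594384e-01 1.16547239e+00 8.19602273e-05
 1.86133045e+00 8.37169548e-01]
```

View pics/c3.png

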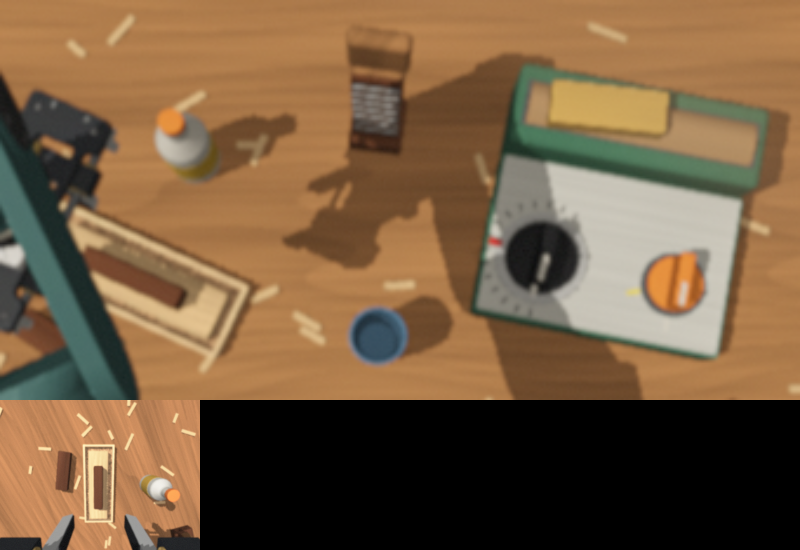

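The block lies inside the tray, and dial and lock are now fully visible: dial at about (541,258), lock at (675,285) in this composite. Next I move over the sander and turn the tool.

Request:
step_arm --increments "-4 2 0 0 0 0; -4 2 0 0 0 0; -4 2 0 0 0 0; -4 2 0 0 0 0; -4 2 0 0 0 0" --claw -0.3

```text
time: 11.75
tool_pos: [0.4943, 0.0439, 0.2917]
ee_rot: [-3.137, 0.002, 1.135]
wrist_force: [1.2, 1.0, 0.5]
width: 0.061
```

Request:
step_arm --increments "-4 2 0 0 0 0; -4 2 0 0 0 0; -4 2 0 0 0 0; -4 2 0 0 0 0; -4 2 0 0 0 0"

```text
time: 12.25
tool_pos: [0.5005, -0.1794, 0.2916]
ee_rot: [-3.137, -0.0, 1.135]
wrist_force: [0.7, 0.5, -0.1]
width: 0.0612
```

Request:
step_arm --increments "0 0 0 0 0 -0.148; 0 0 0 0 0 -0.148; 0 0 1 0 0 -0.148; 0 0 1 0 0 -0.148; 0 0 1 0 0 -0.148"

```text
time: 12.75
tool_pos: [0.5006, -0.1777, 0.2612]
ee_rot: [-3.138, -0.004, 1.881]
wrist_force: [-0.6, 0.4, -0.1]
width: 0.061
```

Request:
step_arm --increments "0 0 1 0 0 -0.148; 0 0 1 0 0 -0.148; 0 0 1 0 0 -0.148; 0 0 1 0 0 -0.148; 0 0 0 0 0 -0.148"

```text
time: 13.25
tool_pos: [0.4996, -0.177, 0.2196]
ee_rot: [-3.141, -0.009, 2.621]
wrist_force: [-0.0, -0.0, -0.1]
width: 0.0611
```

Request:
step_arm --increments "0 0 0 0 0 -0.148; 0 0 0 0 0 -0.148; 0 0 0 0 0 0; 0 0 0 0 0 0; 0 0 0 0 0 0"

```text
time: 13.75
tool_pos: [0.5013, -0.1778, 0.2234]
ee_rot: [3.141, -0.002, 2.909]
wrist_force: [-0.2, 0.5, 0.9]
width: 0.0609
```

```bash
python3 - <<'E'
from h import *
o=get_obs(); print(o["tool_pos"],o["ee_rot"],o["joint_positions"])
a=save("wrist","w6")
E
```

```text
[ 0.50125552 -0.17777284  0.22342718] [ 3.14109277e+00 -1.76482363e-03  2.90875191e+00] [-4.47514136e-01  4.53148938e-02  1.37979704e+00  1.13689975e-04
  1.71831152e+00 -1.78545267e+00]
```

View pics/w6.png

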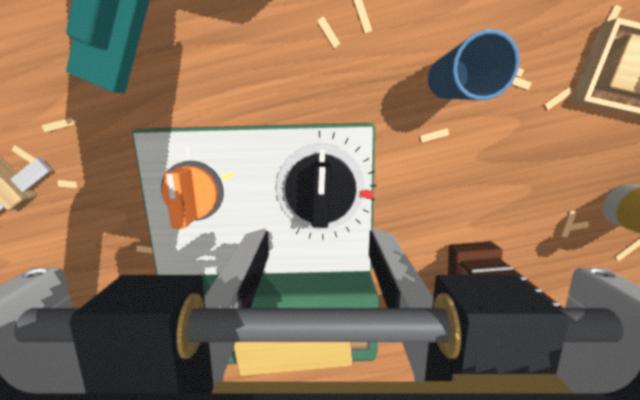

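The dial is at (321,188) with its pointer up at (322,157), the red tab at (366,194), and the lock at (192,192). Fitting now.

```bash
cat > m.py <<'E'
from h import *
from scipy.optimize import least_squares
def meas(f,o,verbose=True,box=(275,135,368,250)):
    C=cam("wrist",o); im=cv2.imread(f"pics/{f}.png"); h=cv2.cvtColor(im,cv2.COLOR_BGR2HSV)
    def sub(m):
        x0,y0,x1,y1=box; b=np.zeros(m.shape,np.uint8); b[y0:y1,x0:x1]=m[y0:y1,x0:x1]; return b
    W=lambda pts,z:np.array([ray(C,u,v,z)[:2] for u,v in pts])
    m=sub(h[:,:,2]<75); m=cv2.morphologyEx(m,cv2.MORPH_CLOSE,np.ones((9,9)))
    c=max(cv2.findContours(m,cv2.RETR_EXTERNAL,cv2.CHAIN_APPROX_NONE)[0],key=cv2.contourArea)[:,0]
    P=W(c,.066); r=least_squares(lambda q:np.hypot(*(P-q[:2]).T)-q[2],[*P.mean(0),.04],loss='soft_l1',f_scale=.001).x
    return C,h,sub,W,r
E
python3 - <<'E'
from m import *
o=get_obs(); C,h,sub,W,r=meas("w6",o); print("dial c,r",r.round(4))
# red
b=np.zeros(h.shape[:2],np.uint8); b[180:210,352:380]=((h[:,:,1]>130)&((h[:,:,0]<6)|(h[:,:,0]>170)))[180:210,352:380]
ys,xs=np.nonzero(b); red=W([(xs.mean(),ys.mean())],.06)[0]; print("red px",xs.mean(),ys.mean(),xs.min(),xs.max(),red)
# pointer white: on disc top v 145..166; on bar top
def cen(y0,y1,z,T=150):
    q=np.zeros(h.shape[:2],np.uint8); q[y0:y1,308:338]=((h[:,:,2]>T)&(h[:,:,1]<60))[y0:y1,308:338]
    ys,xs=np.nonzero(q); return xs.mean(),ys.mean(),W([(xs.mean(),ys.mean())],z)[0]
for a in[(150,160,.066),(168,192,.102)]: print("white",cen(*a))
for v in range(146,200,4): print(v,h[v,312:332,2].tolist())
# deck edges
D=W([(135,131),(374,125),(376,271)],.05); print("deck",D.round(4)); e=D[1]-D[0]; y=np.arctan2(e[1],e[0]); print("sander y az",np.degrees(y),np.hypot(*e))
# lock
q=np.zeros(h.shape[:2],np.uint8); q[150:235,155:225]=((h[:,:,1]>130)&(h[:,:,0]<20)&(h[:,:,2]>120))[150:235,155:225]
c=max(cv2.findContours(q,cv2.RETR_EXTERNAL,cv2.CHAIN_APPROX_NONE)[0],key=cv2.contourArea); print(cv2.boundingRect(c))
yy,xx=np.nonzero(q); k=xx>195
cc=c[:,0]; cc=cc[cc[:,0]>197]; P=W(cc,.066); l=least_squares(lambda a:np.hypot(*(P-a).T)-.03,P.mean(0)).x; print("lock c",l)
for n,t in(("dial",r[:2]),("lock",l)):
    A=R.from_euler('xyz',o["ee_rot"]).as_matrix(); print(n,(A.T@(np.array([*t,.072])-o["tool_pos"])*100).round(2))
az=lambda p,c:np.degrees(np.arctan2(*(p-c)[::-1]))
print("red az",az(red,r[:2]))
print("dist",np.hypot(*(l-r[:2])),az(r[:2],l))
E
```

```text
dial c,r [ 0.5056 -0.1773  0.038 ]
red px 366.75 193.95 361 372 [ 0.52361533 -0.12714788]
white (np.float64(323.39106145251395), np.float64(152.96648044692736), array([ 0.46696912, -0.16420969]))
white (np.float64(321.30065359477123), np.float64(179.79738562091504), array([ 0.48787305, -0.17176376]))
146 [224, 227, 225, 226, 225, 228, 227, 226, 227, 228, 228, 226, 227, 227, 227, 226, 226, 226, 225, 223]
150 [225, 222, 221, 222, 223, 225, 226, 232, 242, 246, 248, 246, 242, 233, 226, 225, 224, 224, 225, 227]
154 [137, 117, 95, 84, 75, 81, 99, 163, 228, 246, 248, 241, 219, 158, 133, 142, 155, 167, 176, 184]
158 [47, 43, 46, 44, 47, 51, 100, 182, 238, 248, 248, 240, 201, 124, 63, 51, 48, 47, 43, 50]
162 [42, 43, 34, 28, 29, 27, 50, 82, 113, 125, 128, 113, 85, 48, 38, 30, 36, 40, 45, 49]
166 [20, 21, 28, 32, 30, 34, 49, 82, 111, 115, 112, 111, 97, 69, 41, 30, 35, 32, 36, 38]
170 [25, 27, 31, 34, 36, 58, 106, 186, 238, 247, 248, 246, 228, 150, 74, 43, 42, 37, 38, 43]
174 [22, 23, 33, 39, 42, 58, 110, 190, 240, 247, 247, 241, 208, 129, 59, 44, 42, 42, 40, 44]
178 [28, 26, 35, 34, 44, 66, 126, 204, 240, 248, 247, 239, 198, 124, 57, 42, 43, 42, 42, 39]
182 [29, 32, 34, 37, 45, 85, 151, 222, 244, 248, 246, 234, 177, 96, 51, 41, 38, 42, 36, 41]
186 [28, 32, 33, 37, 46, 85, 158, 224, 245, 248, 246, 228, 163, 80, 50, 42, 40, 41, 36, 38]
190 [29, 30, 36, 39, 50, 99, 182, 237, 248, 249, 246, 227, 153, 71, 45, 39, 36, 39, 39, 39]
194 [24, 32, 36, 42, 42, 53, 92, 130, 152, 154, 151, 130, 87, 53, 40, 42, 36, 36, 36, 36]
198 [27, 32, 42, 39, 38, 42, 45, 39, 43, 44, 41, 37, 42, 40, 43, 38, 43, 37, 40, 39]
deck [[ 0.3976 -0.3606]
 [ 0.4518 -0.1035]
 [ 0.6255 -0.1339]]
sander y az 78.08225149214748 0.26273108078761437
(162, 166, 56, 62)
lock c [ 0.47440047 -0.317882  ]
dial [-0.41  0.14 15.18]
lock [ -0.61 -14.25  15.17]
red az 70.19004307078016
dist 0.14401190853411658 77.5056184389903
```

```bash
python3 - <<'E'
from m import *
o=get_obs(); C=cam("wrist",o); im=cv2.imread("pics/w6.png"); g=cv2.cvtColor(im,cv2.COLOR_BGR2GRAY).astype(float)
def line(vs,z,a,b):
    P=[]
    for v in vs:
        w=np.clip(g[v,a:b]-60,0,None); P.append(ray(C,(w*np.arange(a,b)).sum()/w.sum(),v,z)[:2])
    P=np.array(P); d=np.linalg.svd(P-P.mean(0))[2][0]; d=d*np.sign(-d[0]); return P.mean(0),np.degrees(np.arctan2(d[1],d[0])),np.hypot(*(P[0]-P[-1]))
print(line(range(169,193),.102,314,330)); print(line(range(155,160),.066,316,330))
E
```

```text
(array([ 0.48858639, -0.17195372]), np.float64(164.10848897037394), np.float64(0.0228913462039908))
(array([ 0.47076945, -0.16685571]), np.float64(156.93952355589798), np.float64(0.004372054540025528))
```

Request:
step_arm --increments "-0.36 0.07 2 0 0 0.07; 0 0 4 0 0 0; 0 0 4 0 0 0; 0 0 3.5 0 0 0; 0 0 1.5 0 0 0"

```text
time: 14.3
tool_pos: [0.5029, -0.1769, 0.0703]
ee_rot: [3.14, -0.007, 2.84]
wrist_force: [-0.7, 0.9, -1.1]
width: 0.0614
```

Request:
step_arm --increments "0 0 0 0 0 0; 0 0 0 0 0 0; 0 0 0 0 0 0; 0 0 0 0 0 0; 0 0 0 0 0 0" --claw 1

```text
time: 14.8
tool_pos: [0.5062, -0.1785, 0.076]
ee_rot: [-3.141, 0.003, 2.841]
wrist_force: [-0.0, 0.2, -0.4]
width: 0.0242
```

Request:
step_arm --increments "0 0 0 0 0 0; 0 0 0 0 0 0; 0 0 0 0 0 0"

```text
time: 15.1
tool_pos: [0.5066, -0.1769, 0.0757]
ee_rot: [3.139, 0.003, 2.841]
wrist_force: [1.2, 4.9, 3.6]
width: 0.0179
```

Request:
step_arm --increments "0 0 0 0 0 0.1; 0 0 0 0 0 0.1; 0 0 0 0 0 0.1; 0 0 0 0 0 0.1; 0 0 0 0 0 0.1"

```text
time: 15.6
tool_pos: [0.5062, -0.1777, 0.0757]
ee_rot: [3.14, 0.001, 2.337]
wrist_force: [0.7, 2.4, 4.5]
width: 0.0178
```

```bash
python3 - <<'E'
from h import *
o=get_obs(); print(o)
A=R.from_euler('xyz',o["ee_rot"]).as_matrix();print("F tool",A.T@o["wrist_force"])
E
```

```text
{'time': 15.6, 'joint_positions': array([-4.44087705e-01,  1.18062159e-01,  1.59833873e+00,  1.27893451e-03,
        1.42324276e+00, -1.21081363e+00]), 'qvel': array([-0.00166533,  0.00123201,  0.00239779, -0.00456614,  0.00110354,
        0.98984284]), 'joint_torque': array([ -1.72297876, -31.36028051, -26.87057376,  -0.96912827,
        -0.15657982,  -0.76783156]), 'tool_pos': array([ 0.50623374, -0.17768688,  0.07568962]), 'ee_rot': array([3.13972185e+00, 1.37821797e-03, 2.33733417e+00]), 'wrist_force': array([0.74701623, 2.42017362, 4.51853549]), 'wrist_torque': array([ 0.51493353, -0.11873875,  0.04181295]), 'width': 0.017766191518731718}
F tool [ 1.2188978   2.22528334 -4.51606453]
```

Request:
step_arm --increments "0 0 0 0 0 0.1; 0 0 0 0 0 0.1; 0 0 0 0 0 0.1; 0 0 0 0 0 0.1; 0 0 0 0 0 0.1"

```text
time: 16.1
tool_pos: [0.5055, -0.1781, 0.0757]
ee_rot: [3.141, 0.001, 1.837]
wrist_force: [-2.4, 3.1, 4.2]
width: 0.0179
```

Request:
step_arm --increments "0 0 0 0 0 0.1; 0 0 0 0 0 0.1; 0 0 0 0 0 0.1; 0 0 0 0 0 0.1; 0 0 0 0 0 0.1"

```text
time: 16.6
tool_pos: [0.5047, -0.1781, 0.0757]
ee_rot: [-3.14, 0.001, 1.337]
wrist_force: [-3.5, 1.6, 6.0]
width: 0.018
```

Request:
step_arm --increments "0 0 0 0 0 0.1; 0 0 0 0 0 0; 0 0 0 0 0 0"

```text
time: 16.9
tool_pos: [0.5045, -0.1781, 0.0757]
ee_rot: [-3.14, 0.001, 1.241]
wrist_force: [-3.3, 3.3, 7.1]
width: 0.018
```

```bash
python3 - <<'E'
from h import *
o=get_obs(); print(o["tool_pos"],o["ee_rot"],o["wrist_force"]); a=save("wrist","w7")
C=cam("wrist",o)
A=R.from_euler('xyz',o["ee_rot"]).as_matrix()
for z,r in((.06,.046),(.06,.06)):
  for c in (o["tool_pos"],np.array([.506,-.1775,0])): p=A@[r,0,0]+c; p[2]=z; print(proj(C,p))
cv2.imwrite("pics/w7c.png",cv2.resize(a[40:240,200:460],None,fx=3,fy=3,interpolation=2)[:,:,::-1])
E
```

```text
[ 0.50449857 -0.17809053  0.07566722] [-3.14018177e+00  7.37013722e-04  1.24079312e+00] [-3.30122817  3.27083459  7.08018363]
[317.70104412 163.67290273]
[319.67288759 162.00203844]
[317.68841738 140.90079868]
[319.69726318 139.16648208]
```

View pics/w7c.png

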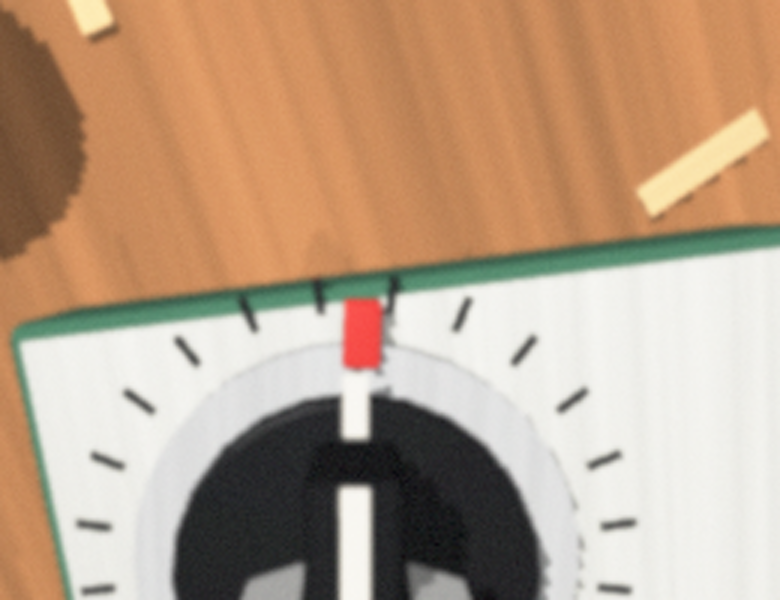

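The pointer tip at crop (356,380) is about 5 px left of the red tab's centre (361,360). That leaves roughly 0.02 to 0.03 rad more clockwise, so I'll quantify it.

```bash
cat > p.py <<'E'
from h import *
def resid(f,o,rr,pr,c,cols=(300,345)):
    C=cam("wrist",o); im=cv2.imread(f"pics/{f}.png"); h=cv2.cvtColor(im,cv2.COLOR_BGR2HSV).astype(float); a,b=cols
    az={}
    for n,rows in(("red",rr),("ptr",pr)):
        L=[]
        for v in rows:
            w=np.clip(h[v,a:b,1]-110,0,None)*(((h[v,a:b,0]<8)|(h[v,a:b,0]>170))) if n=="red" else np.clip(h[v,a:b,2]-90,0,None)
            if w.sum()<1: continue
            p=ray(C,(w*np.arange(a,b)).sum()/w.sum(),v,.06)[:2]-c; L.append(np.arctan2(p[1],p[0]))
        az[n]=(np.mean(L),np.std(L)); 
    print(az,"turn cw:",az["ptr"][0]-az["red"][0])
E
python3 - <<'E'
from p import *
o=get_obs()
for c in((.5055,-.1778),(.507,-.1775),(.504,-.178)): resid("w7",o,range(150,160),range(175,183),np.array(c))
E
```

```text
{'red': (np.float64(1.2232494076436717), np.float64(0.0004777181712539582)), 'ptr': (np.float64(1.2404805118333053), np.float64(0.0323601274214087))} turn cw: 0.017231104189633584
{'red': (np.float64(1.2492802550994087), np.float64(0.001268155288984806)), 'ptr': (np.float64(1.2780365666753848), np.float64(0.0342737569117495))} turn cw: 0.028756311575976135
{'red': (np.float64(1.1973118797499103), np.float64(0.0007161831318921428)), 'ptr': (np.float64(1.203520288452999), np.float64(0.030569318288638587))} turn cw: 0.006208408703088697
```

```bash
python3 - <<'E'
from p import *
o=get_obs()
for c in((.5055,-.1778),(.507,-.1775),(.504,-.178)): resid("w7",o,range(150,160),range(176,183),np.array(c),(310,332))
E
```

```text
{'red': (np.float64(1.2232494076436717), np.float64(0.0004777181712539582)), 'ptr': (np.float64(1.259090162568736), np.float64(0.0007083242034990792))} turn cw: 0.03584075492506433
{'red': (np.float64(1.2492802550994087), np.float64(0.001268155288984806)), 'ptr': (np.float64(1.297365981616127), np.float64(0.0021163784564502564))} turn cw: 0.048085726516718275
{'red': (np.float64(1.1973118797499103), np.float64(0.0007161831318921428)), 'ptr': (np.float64(1.221443473164891), np.float64(0.0006811923484507456))} turn cw: 0.024131593414980834
```

Request:
step_arm --increments "0 0 0 0 0 0.032; 0 0 0 0 0 0; 0 0 0 0 0 0"

```text
time: 17.25
tool_pos: [0.5045, -0.1781, 0.0757]
ee_rot: [-3.14, 0.001, 1.209]
wrist_force: [-4.0, 2.8, 6.1]
width: 0.0179
```

Request:
step_arm --increments "0 0 0 0 0 0; 0 0 0 0 0 0; 0 0 0 0 0 0; 0 0 0 0 0 0; 0 0 0 0 0 0" --claw -0.3

```text
time: 17.75
tool_pos: [0.5053, -0.1782, 0.0742]
ee_rot: [-3.141, 0.0, 1.209]
wrist_force: [-0.1, 0.3, 0.3]
width: 0.0539
```

Request:
step_arm --increments "0 0 -2 0 0 0; 0 0 -4 0 0 0; 0 0 -1 0 0 0; 0 0 0 0 0 0; 0 0 0 0 0 0"

```text
time: 18.25
tool_pos: [0.5049, -0.1779, 0.1433]
ee_rot: [-3.14, -0.0, 1.209]
wrist_force: [-1.0, 0.2, -0.8]
width: 0.0608
```

```bash
python3 - <<'E'
from p import *
o=get_obs(); print(o["tool_pos"],o["ee_rot"],o["wrist_force"]); a=save("wrist","w8"); C=cam("wrist",o)
h=cv2.cvtColor(a[:,:,::-1].copy(),cv2.COLOR_BGR2HSV)
b=((h[:,:,1]>130)&((h[:,:,0]<6)|(h[:,:,0]>172))&(h[:,:,2]>120)); b[220:]=0; b[:,:270]=0;b[:,370:]=0
ys,xs=np.nonzero(b); print("red",xs.min(),xs.max(),ys.min(),ys.max())
for v in range(ys.max()-3,ys.max()+60,3):
    print(v,h[v,300:345,2].tolist())
E
```

```text
[ 0.50486974 -0.17793028  0.14331774] [-3.14012122e+00 -1.26596071e-04  1.20878680e+00] [-1.02894018  0.15270077 -0.78074005]
red 314 322 134 150
147 [229, 229, 229, 228, 227, 226, 225, 226, 228, 229, 228, 227, 229, 235, 245, 248, 248, 247, 247, 246, 246, 239, 217, 193, 209, 222, 225, 229, 229, 228, 225, 222, 222, 226, 228, 231, 233, 236, 235, 237, 240, 240, 243, 244, 243]
150 [226, 227, 229, 231, 232, 231, 230, 230, 231, 232, 230, 231, 229, 232, 239, 241, 241, 238, 239, 238, 236, 228, 208, 195, 209, 224, 229, 232, 230, 229, 226, 228, 226, 227, 227, 224, 224, 226, 228, 227, 224, 223, 225, 233, 235]
153 [229, 228, 228, 230, 232, 231, 231, 231, 231, 231, 229, 230, 231, 230, 234, 236, 235, 238, 238, 239, 234, 221, 201, 210, 225, 229, 230, 231, 230, 229, 228, 228, 227, 228, 226, 224, 226, 228, 229, 230, 230, 228, 227, 228, 227]
156 [227, 226, 228, 230, 232, 230, 230, 231, 231, 230, 230, 229, 229, 229, 233, 242, 247, 249, 250, 249, 245, 232, 212, 194, 189, 196, 218, 227, 228, 229, 227, 225, 225, 226, 225, 224, 224, 227, 229, 230, 230, 228, 226, 228, 228]
159 [225, 224, 219, 208, 197, 182,
[... 2592 characters left out ...]
 249, 249, 249, 246, 228, 153, 72, 43, 40, 37, 37, 32, 25, 24, 29, 25, 24, 29, 27, 34, 26, 23, 28, 30, 26, 23, 29, 31]
201 [45, 41, 42, 45, 36, 38, 37, 41, 42, 45, 42, 43, 51, 94, 181, 238, 248, 249, 249, 249, 246, 228, 154, 69, 43, 38, 41, 32, 26, 33, 27, 24, 26, 31, 29, 32, 26, 25, 28, 29, 30, 26, 31, 27, 27]
204 [41, 43, 39, 43, 46, 37, 37, 42, 38, 38, 42, 44, 50, 96, 180, 238, 247, 249, 249, 248, 245, 225, 154, 68, 40, 40, 38, 37, 36, 28, 24, 27, 27, 24, 30, 26, 21, 27, 27, 28, 31, 24, 23, 24, 26]
207 [44, 38, 41, 38, 41, 37, 37, 37, 39, 43, 45, 43, 50, 97, 179, 238, 248, 249, 249, 248, 246, 228, 151, 69, 48, 38, 35, 35, 34, 24, 31, 30, 26, 28, 30, 30, 32, 30, 28, 26, 28, 29, 27, 27, 29]
```

Numerically, the red tab's centroid is at u=318.0 and the pointer and bar lines are at u≈318.0, in one column through the dial axis, so the dial is set. Now the lock.

Request:
step_arm --increments "0 0 -2 0 0 -0.1434; 0 0 -1 0 0 -0.1434; 0 0 0 0 0 -0.1434; 0 0 0 0 0 -0.1434; 0 0 0 0 0 -0.1434"

```text
time: 18.8
tool_pos: [0.5044, -0.1777, 0.1721]
ee_rot: [-3.139, -0.003, 1.932]
wrist_force: [0.0, 0.2, 0.2]
width: 0.0609
```

Request:
step_arm --increments "0 0 0 0 0 -0.1434; 0 0 0 0 0 -0.1434; 0 0 0 0 0 -0.1434; 0 0 0 0 0 -0.1434; 0 0 0 0 0 -0.1434"

```text
time: 19.3
tool_pos: [0.5043, -0.1777, 0.1719]
ee_rot: [-3.141, -0.004, 2.649]
wrist_force: [-0.5, 0.5, -0.0]
width: 0.061
```

Request:
step_arm --increments "0 0 0 0 0 -0.1434; 0 0 0 0 0 -0.1434; 0 -4.6 0 0 0 0; 0 -4.6 0 0 0 0; 0 -4.6 0 0 0 0"

```text
time: 19.8
tool_pos: [0.4753, -0.3134, 0.1721]
ee_rot: [3.14, -0.003, 2.931]
wrist_force: [0.2, 0.8, -1.0]
width: 0.0609
```

Request:
step_arm --increments "0 -0.8 0 0 0 0; 0 0 0 0 0 0; 0 0 0 0 0 0; 0 0 0 0 0 0"

```text
time: 20.2
tool_pos: [0.4749, -0.3193, 0.174]
ee_rot: [3.141, -0.001, 2.931]
wrist_force: [-0.4, -0.3, 0.5]
width: 0.0612
```

```bash
python3 - <<'E'
from h import *
o=get_obs(); print(o["tool_pos"],o["ee_rot"],o["joint_positions"]); a=save("wrist","w9"); C=cam("wrist",o)
A=R.from_euler('xyz',o["ee_rot"]).as_matrix(); f=lambda u,v,z:(A.T@(ray(C,u,v,z)-o["tool_pos"])*1000).round(1)[:2]
h=cv2.cvtColor(a[:,:,::-1].copy(),cv2.COLOR_BGR2HSV)
b=((h[:,:,1]>120)&(h[:,:,0]>3)&(h[:,:,0]<20)&(h[:,:,2]>170)).astype(np.uint8); b[260:]=0;b[:100]=0;b[:,:250]=0;b[:,390:]=0
w=((h[:,:,1]<70)&(h[:,:,2]>170)).astype(np.uint8)
c=max(cv2.findContours(b,cv2.RETR_EXTERNAL,cv2.CHAIN_APPROX_NONE)[0],key=cv2.contourArea); print(cv2.boundingRect(c))
hu=cv2.convexHull(c); m=cv2.drawContours(np.zeros_like(b),[hu],-1,1,-1)
m=cv2.erode(m,np.ones((3,3)))&w
n,l,s,ct=cv2.connectedComponentsWithStats(m)
for i in range(1,n):
    if s[i,4]>15: ys,xs=np.nonzero(l==i); print("white",s[i],ct[i].round(1),f(*ct[i],.102), np.polyfit(ys,xs,1)); print([f(np.mean(xs[ys==y]),y,.102) for y in (ys.min(),ys.max())])
print("tcp proj",proj(C,o["tool_pos"]*[1,1,0]+[0,0,.102]))
cv2.imwrite("pics/w9c.png",cv2.resize(a[80:280,200:460],None,fx=3,fy=3,interpolation=2)[:,:,::-1])
E
```

```text
[ 0.47492334 -0.31926442  0.17395433] [ 3.14050981e+00 -7.45378049e-04  2.93141494e+00] [-6.91300646e-01  1.45599501e-01  1.36858689e+00  6.16003142e-04
  1.62856813e+00 -2.05188364e+00]
(287, 166, 64, 74)
white [315 176   7  29 174] [318.4 190. ] [15.8 -0.1] [8.68400267e-04 3.18266053e+02]
[array([27.5, -0.4]), array([ 3.9, -0.4])]
white [328 226   6   7  20] [329.6 228.6] [-17.8   9.4] [ -0.52554745 449.79014599]
[array([-15.5,  11. ]), array([-20.9,   8.1])]
tcp proj [318.44252413 208.52028801]
```

View pics/w9c.png

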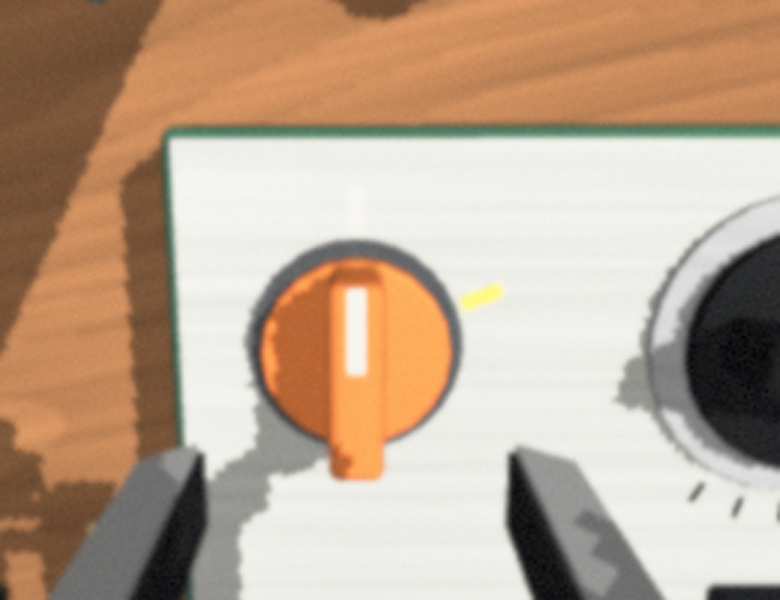

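The lock bar is vertical and centred on the tool (white line at u=318.4, TCP projects to 318.4). It stands at the white tick, with the yellow tick clockwise. I descend and grip.

Request:
step_arm --increments "0 0 3 0 0 0; 0 0 3 0 0 0; 0 0 2.5 0 0 0; 0 0 1.3 0 0 0; 0 0 0 0 0 0"

```text
time: 20.75
tool_pos: [0.4738, -0.319, 0.0743]
ee_rot: [3.139, -0.004, 2.931]
wrist_force: [-0.3, 0.1, -0.5]
width: 0.0612
```

Request:
step_arm --increments "0 0 0 0 0 0; 0 0 0 0 0 0; 0 0 0 0 0 0; 0 0 0 0 0 0; 0 0 0 0 0 0" --claw 1

```text
time: 21.25
tool_pos: [0.4749, -0.3211, 0.0771]
ee_rot: [-3.141, 0.001, 2.93]
wrist_force: [0.9, 0.8, 1.1]
width: 0.0246
```

Request:
step_arm --increments "0 0 0 0 0 0; 0 0 0 0 0 0; 0 0 0 0 0 0; 0 0 0 0 0 0"

```text
time: 21.65
tool_pos: [0.4751, -0.3194, 0.0768]
ee_rot: [3.139, 0.0, 2.93]
wrist_force: [0.4, 5.4, 2.7]
width: 0.0163
```

Request:
step_arm --increments "0 0 0 0 0 0.1; 0 0 0 0 0 0.1; 0 0 0 0 0 0.1; 0 0 0 0 0 0.1; 0 0 0 0 0 0.1"

```text
time: 22.15
tool_pos: [0.475, -0.3195, 0.0768]
ee_rot: [3.14, -0.001, 2.427]
wrist_force: [0.5, 5.9, 3.5]
width: 0.0159
```

Request:
step_arm --increments "0 0 0 0 0 0.1; 0 0 0 0 0 0.1; 0 0 0 0 0 0.1; 0 0 0 0 0 0.1; 0 0 0 0 0 0.1"

```text
time: 22.65
tool_pos: [0.4749, -0.3196, 0.0768]
ee_rot: [3.14, -0.002, 1.925]
wrist_force: [0.9, 5.3, 2.6]
width: 0.016
```

Request:
step_arm --increments "0 0 0 0 0 0.1; 0 0 0 0 0 0.08; 0 0 0 0 0 0; 0 0 0 0 0 0"

```text
time: 23.05
tool_pos: [0.4749, -0.3196, 0.0767]
ee_rot: [3.141, -0.002, 1.752]
wrist_force: [0.1, 6.0, 3.3]
width: 0.0159
```

```bash
cat > lk.py <<'E'
from h import *
import sys
o=get_obs(); print(o["tool_pos"],o["ee_rot"],o["wrist_force"],o["wrist_torque"]); a=save("wrist",sys.argv[1]); C=cam("wrist",o)
A=R.from_euler('xyz',o["ee_rot"]).as_matrix()
h=cv2.cvtColor(a[:,:,::-1].copy(),cv2.COLOR_BGR2HSV)
b=((h[:,:,1]>120)&(h[:,:,0]>3)&(h[:,:,0]<20)&(h[:,:,2]>150)).astype(np.uint8); b[290:]=0;b[:100]=0;b[:,:240]=0;b[:,400:]=0
w=((h[:,:,1]<70)&(h[:,:,2]>170)).astype(np.uint8)
c=max(cv2.findContours(b,cv2.RETR_EXTERNAL,cv2.CHAIN_APPROX_NONE)[0],key=cv2.contourArea); print(cv2.boundingRect(c))
m=cv2.drawContours(np.zeros_like(b),[cv2.convexHull(c)],-1,1,-1); m=cv2.erode(m,np.ones((3,3)))&w
n,l,s,ct=cv2.connectedComponentsWithStats(m)
for i in range(1,n):
    if s[i,4]>40:
        ys,xs=np.nonzero(l==i); P=np.array([ray(C,x,y,.102)[:2] for x,y in zip(xs,ys)]); d=np.linalg.svd(P-P.mean(0))[2][0]
        print("white",s[i],"az mod180",np.degrees(np.arctan2(d[1],d[0]))%180,"lock ~ 168-az; tool x az",np.degrees(o["ee_rot"][2]))
E
python3 lk.py w10
```

```text
[ 0.47487962 -0.31964382  0.07674809] [ 3.14078425e+00 -2.11061067e-03  1.75151637e+00] [0.06413148 5.97117632 3.33965734] [ 0.93247427 -0.00622957 -0.07014108]
(273, 188, 92, 102)
white [314 210  10  44 407] az mod180 99.43472533704532 lock ~ 168-az; tool x az 100.3544955225169
```

Request:
step_arm --increments "0 0 0 0 0 0; 0 0 0 0 0 0; 0 0 0 0 0 0; 0 0 0 0 0 0; 0 0 0 0 0 0" --claw -0.3

```text
time: 23.6
tool_pos: [0.4745, -0.3211, 0.0763]
ee_rot: [-3.141, 0.0, 1.75]
wrist_force: [0.4, -0.2, 0.2]
width: 0.0524
```

Request:
step_arm --increments "0 0 -2 0 0 0; 0 0 -4 0 0 0; 0 0 -4 0 0 0; 0 0 0 0 0 0; 0 0 0 0 0 0"

```text
time: 24.1
tool_pos: [0.4751, -0.3214, 0.1778]
ee_rot: [3.14, 0.002, 1.75]
wrist_force: [-0.4, 0.0, -0.4]
width: 0.0614
```

```bash
python3 lk.py w11
```

```text
[ 0.47514637 -0.32140948  0.17778948] [3.13968362e+00 2.38464282e-03 1.74967128e+00] [-0.38791623  0.04527048 -0.39317302] [-0.07313156 -0.01399679  0.02390129]
(287, 162, 63, 74)
white [316 173   6  28 168] az mod180 100.25677241753186 lock ~ 168-az; tool x az 100.24877989454949
```

The lock reads about 67.7° (1.18 rad) of its 68.75° stop, and it held after release. A short extra push will seat it on the stop.

Request:
step_arm --increments "0 0 3 0 0 0; 0 0 3 0 0 0; 0 0 2.5 0 0 0; 0 0 1.4 0 0 0; 0 0 0 0 0 0"

```text
time: 24.65
tool_pos: [0.4724, -0.3191, 0.0731]
ee_rot: [-3.136, -0.006, 1.75]
wrist_force: [-0.4, 0.8, -0.6]
width: 0.061
```

Request:
step_arm --increments "0 0 0 0 0 0; 0 0 0 0 0 0; 0 0 0 0 0 0; 0 0 0 0 0 0; 0 0 0 0 0 0" --claw 1

```text
time: 25.15
tool_pos: [0.475, -0.3211, 0.0782]
ee_rot: [3.141, 0.001, 1.75]
wrist_force: [1.2, 0.0, -0.8]
width: 0.0241
```

Request:
step_arm --increments "0 0 0 0 0 0; 0 0 0 0 0 0; 0 0 0 0 0 0; 0 0 0 0 0 0.03; 0 0 0 0 0 0.03"

```text
time: 25.65
tool_pos: [0.4751, -0.3208, 0.0779]
ee_rot: [3.141, 0.0, 1.691]
wrist_force: [0.8, 0.3, 1.3]
width: 0.016
```

Request:
step_arm --increments "0 0 0 0 0 0; 0 0 0 0 0 0"

```text
time: 25.85
tool_pos: [0.475, -0.3208, 0.0778]
ee_rot: [3.141, 0.0, 1.691]
wrist_force: [1.1, 0.8, 2.5]
width: 0.016
```

Request:
step_arm --increments "0 0 0 0 0 0; 0 0 0 0 0 0; 0 0 0 0 0 0; 0 0 0 0 0 0; 0 0 0 0 0 0" --claw -0.3

```text
time: 26.35
tool_pos: [0.4744, -0.3209, 0.0772]
ee_rot: [-3.141, -0.0, 1.689]
wrist_force: [0.5, -0.4, 0.2]
width: 0.0528
```

Request:
step_arm --increments "0 0 -2 0 0 0; 0 0 -4 0 0 0; 0 0 -4 0 0 0; 0 0 0 0 0 0; 0 0 0 0 0 0"

```text
time: 26.85
tool_pos: [0.4751, -0.3213, 0.1788]
ee_rot: [3.14, 0.002, 1.689]
wrist_force: [-0.6, -0.3, 0.3]
width: 0.0611
```

```bash
python3 lk.py w12
```

```text
[ 0.47511624 -0.32133603  0.17880895] [3.13953397e+00 2.12355919e-03 1.68946902e+00] [-0.56757119 -0.29332339  0.32636992] [-0.08390599  0.04919082  0.00752377]
(287, 163, 63, 73)
white [314 172   7  29 169] az mod180 99.66283997700629 lock ~ 168-az; tool x az 96.79944430451519
```

The bar stayed at 99.7° while the tool went on to 96.8°, so the lock is at its stop. Last check: the dial from above, then the overall scene.

Request:
step_arm --increments "3.5 1.2 0 0 0 0; 3.5 1.2 0 0 0 0; 3.5 1.2 0 0 0 0; 3.4 1.1 0 0 0 0; 0 0 0 0 0 0.12"

```text
time: 27.4
tool_pos: [0.5042, -0.1728, 0.1749]
ee_rot: [-3.138, -0.004, 1.572]
wrist_force: [-0.4, -1.5, -0.4]
width: 0.061
```

Request:
step_arm --increments "0 0 0 0 0 0.12; 0 0 0 0 0 0.12; 0 0 0 0 0 0.12; 0 0 -1 0 0 0; 0 0 0 0 0 0"

```text
time: 27.9
tool_pos: [0.5049, -0.1773, 0.1876]
ee_rot: [-3.141, -0.0, 1.212]
wrist_force: [-0.2, 0.2, 0.6]
width: 0.0616
```

```bash
python3 - <<'E'
from h import *
o=get_obs(); print(o["time"],o["tool_pos"],o["ee_rot"]); a=save("wrist","w13"); C=cam("wrist",o); save("top","t4")
h=cv2.cvtColor(a[:,:,::-1].copy(),cv2.COLOR_BGR2HSV)
b=((h[:,:,1]>130)&((h[:,:,0]<5)|(h[:,:,0]>172))&(h[:,:,2]>120)); b[220:]=0; b[:,:270]=0;b[:,370:]=0
n,l,s,ct=cv2.connectedComponentsWithStats(b.astype(np.uint8)); i=1+np.argmax(s[1:,4]); print("red",s[i],ct[i])
r=ray(C,*ct[i],.06)[:2]
v0=s[i,1]+s[i,3]; x0=int(ct[i][0])
g=h[:,:,2].astype(float); out={}
rows=[v for v in range(v0,v0+80) if g[v,x0-9:x0-6].max()<75 and g[v,x0+7:x0+10].max()<110 and g[v,x0-4:x0+5].max()>235]
for v in rows:
    w=np.clip(g[v,x0-9:x0+10]-90,0,None); out[v]=round((w*np.arange(x0-9,x0+10)).sum()/w.sum(),2)
print(out)
k=[v for v in rows if v<rows[0]+8]; p=np.mean([ray(C,out[v],v,.066)[:2] for v in k],0)
for c in((.5055,-.1778),(.5045,-.178),(.5065,-.1775)):
    f=lambda q:np.arctan2(*(q-c)[::-1]); print("residual cw rad",f(p)-f(r))
# changes in top view, first vs last
A=cv2.imread("pics/t1.png");B=cv2.imread("pics/t4.png"); T=cam("top")
for n,q in dict(jar=[.419,0,.09],red=[.5236,-.127,.06]).items(): print(n,proj(T,q))
d=cv2.absdiff(A,B).max(2); m=(d>60).astype(np.uint8); n,l,s,ct=cv2.connectedComponentsWithStats(m)
print([(s[i].tolist()) for i in range(1,n) if s[i,4]>25])
E
```

```text
27.9 [ 0.5048653  -0.17729091  0.18760317] [-3.14145656e+00 -1.15205934e-04  1.21207932e+00]
red [315 133   8  14  97] [318.04123711 139.31958763]
{156: np.float64(318.15), 157: np.float64(318.16), 158: np.float64(318.16), 159: np.float64(318.15), 160: np.float64(318.15), 170: np.float64(318.09), 171: np.float64(318.13), 172: np.float64(318.13), 173: np.float64(318.11), 174: np.float64(318.11), 175: np.float64(318.1), 176: np.float64(318.1), 177: np.float64(318.1), 178: np.float64(318.12), 179: np.float64(318.12), 180: np.float64(318.08), 181: np.float64(318.11), 182: np.float64(318.12), 183: np.float64(318.09), 184: np.float64(318.1), 185: np.float64(318.1), 186: np.float64(318.11), 187: np.float64(318.13), 188: np.float64(318.11), 189: np.float64(318.12), 190: np.float64(318.14), 191: np.float64(318.17), 192: np.float64(318.18), 193: np.float64(318.17), 194: np.float64(318.17), 195: np.float64(318.18), 196: np.float64(318.16), 197: np.float64(318.18)}
residual cw rad 0.0025141751112471855
residual cw rad -0.005046927378895338
residual cw rad 0.010181990675475427
jar [325.44648353 221.95555327]
red [374.76596054 181.49256144]
[[415, 106, 19, 8, 71], [403, 115, 84, 35, 1474], [370, 149, 109, 79, 3863], [399, 174, 47, 20, 292], [199, 186, 46, 25, 455], [444, 187, 9, 8, 50], [423, 196, 14, 7, 46], [255, 205, 9, 18, 29], [338, 214, 108, 95, 5320], [154, 245, 185, 76, 6533], [323, 310, 7, 14, 29], [398, 320, 75, 80, 3766], [4, 324, 23, 17, 203], [33, 324, 76, 76, 4021], [202, 324, 151, 76, 4084], [391, 331, 9, 20, 69], [325, 355, 41, 18, 251], [0, 364, 33, 24, 389], [301, 378, 12, 22, 64], [323, 394, 14, 6, 36]]
```

```bash
python3 -c "
from bench import *
print(close_job(), get_obs()['time'])"
```

```text
the job is handed in; nothing more can be done
the job is handed in; nothing more can be done
```

The block is in its tray, the dial is on the red index, and the lock is at its end stop. I handed the job in after about 28 s of the 72 s.

- **Block:** I lifted it by its rail and lowered it into the cork-lined tray until light contact (about 6 N upward). The picture after release showed it lying inside the walls.
- **Dial:** I turned it about 1.63 rad. The last look from above, after locking, put the pointer within about 0.01 rad of the red index.
- **Lock:** I turned it clockwise past the click. It first read about 1.18 rad after release, so I gripped it again and pushed a little further. The bar then stopped while the tool went on, and it read about 1.19 rad after release. I take that as the 1.2 stop within measuring error.

**Other checks:** Wrist-force readings at the ends of moves stayed below about 10 N, and at hand-in the open gripper stood clear above the dial. I compared the first and last top views only by pixel differences; these were dominated by the arm, its shadow and the things I moved. I did not view the last frames by eye. No check failed.

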